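Close the primer pot: push and twist the bayonet filler cap, and hold it home

ROBOT

A 6-joint arm with a two-finger parallel gripper is mounted at the origin on the work surface. World frame = base frame: x ahead of the robot, y to its left, z up, the work surface at z = 0. Lengths are in mm, angles in rad, forces in N, time in s.
With the tool pointing down it reaches from about 275 to 875 mm from the base axis. Payload 12.5 kg.
Tool frame: the origin (TCP) lies midway between the tips of the shut fingers; the grasp point (between the pads) lies 19 mm behind it; z points along the fingers, y is the line along which they close (so a half turn about z gives the same grasp; the last joint's range is limited). The gripper opens to 85 mm and grips with 20 to 120 N. Pads are 22 mm wide; open, the fingers measure 114 mm over their backs; the gripper's body (76 mm by 85 mm) begins 54 mm behind the grasp point. The pads swing forward as they close: fully open they stand 13 mm farther back than shut.
Start: joints at [-1.246, 0.351, 1.652, -0, 1.139, -0.085], TCP at [219.151, -504.437, 231.29] pointing down, gripper open.
Joint ranges: [-2.75, 2.75], [-0.79, 2.1], [0.01, 2.65], [-1.57, 4.71], [0.07, 3.14], [-2.87, 2.87]. Speed limits (rad/s): [2.22, 2.22, 2.79, 3.14, 3.14, 3.14].

INTERFACE

Orientations are given as a unit quaternion [w, x, y, z].
In Python, from cell import * gives the robot as it stands. The module is installed in compiled form; this text tells all that it offers.
- The arm moves only by the tool jog_arm, never from a script. Its argument "commands" is a list of rows, each a list of 3 entries, a list of its own where there are three numbers: the closure, from -1 (fully open) to 1 (shut), then the shift along the tool's x, y, z each as a share of 300 mm, from -1 to 1, then the turn about the tool's z as a share of 60 degrees, from -1 to 1. In form: [[hand, [dx, dy, dz], yaw], ...]. A call has 1 to 8 rows; each row shifts and turns the commanded pose from where the row before left it, along the tool's axes as they then stand; what a row does not reach is not made up. A row lasts 1/12 s, in which the tool goes at most 41.7 mm and 7.16 degrees, less where a joint would pass 70% of its speed; a pose out of reach is approached as far as the arm can. A call with a number of a shift or a turn outside -1 to 1 is refused whole. A call with a gripper value outside its range is refused whole. The fingers move at their own pace and stop on an object; the grip force is fixed at half the most. Time passes only in rows, so rows that do not move let the fingers close. It gives the time, the measured TCP pose, the force, the opening and the grip force at its end, in the units of the state.
- sense(): the state, without advancing time (a new reading comes with each control period).
- grab_frame(name): name is "scene" or "top" or "wrist"; returns a dict with "frame" (384x512x3 uint8, red, green, blue), "intrinsics" (3x3 intrinsics, pixels), "D" ([k1, k2, p1, p2, k3] as OpenCV has them; the pictures are not rectified), "cam_to_world" (4x4, takes a point from camera to world coordinates); the wrist camera has in their place "mount" (4x4, takes a point from camera to tool coordinates, whose origin is the TCP and whose axes are the flange's). Camera axes: x right, y down, z forward; pixel columns grow to the right and rows downward; lengths in mm; the calibration is good to about 2 mm. A picture is of the moment at which its call begins: read the wrist's pose just before it. There is no depth.
- close_job(): hands the job in; it is judged then, once.
The state is a dict: "t": time; "joints": joint angles; "qd": joint speeds; "joint_efforts": joint torques, N m; "tcp_pos": TCP position; "tcp_rot": TCP orientation; "force": force on the tool from outside, world axes, zero at the start; "torque": the same for the moment, N m; "grip_width": finger opening in mm; "gripper_force": force on a finger pad.
Only numpy, scipy, OpenCV 4.12 (cv2) and the standard library are available. Lean on these libraries where they do the work, as an engineer would, in place of code of your own. Each camera call takes 0.05 s, during which the arm holds its last target. There are 200 camera calls.

TASK

The pressure pot has just been refilled with primer for the frames: take its filler cap from the bench by the grip bar, set it in the neck with its two lugs in the notches, push it down against its spring and turn it clockwise (seen from above), about a quarter turn, as far as it goes. Finish while still gripping the cap, holding it seated and turned home, because I am about to let the air in: do not let go of it. Leave the other things on the bench where they are.

Things in the scene. Friction and masses are not known exactly. Their poses are not given: they have to be found in the camera images.
- pot: Two-litre aluminium pressure pot that stands firm and never moves: body 144 mm across, lid rim 160 mm across at 140 to 152 mm height, with swing bolts, a regulator, a dial and valves around it, all lower than the mouth. From the lid's middle rises the steel filler neck, 70 mm across, to 195 mm. Origin: centre of its underside, z up. Its x axis runs through the neck's two notches.
- mouth (a point): Centre of the neck's mouth in the plane of its top face, 195 mm above the bench; axes as the pot's. Round opening 42 mm across, flange 8 mm thick. Two notches, at +x and -x, 17 mm wide, reach out to 29 mm from the axis. Cap set in without pushing: its underside is 8 mm below this plane. From 14 mm down its lugs clear the flange and can turn. At 16 mm the spring is at its hard end.
- pocket (a point): Where one lug ends: 23 mm from the neck's axis, 8 mm below the mouth plane, 80 degrees clockwise (from above) from a notch; the other lug ends opposite. A stop ends the turn at 80 to 82 degrees; turning anticlockwise is blocked. Here the flange is only 5 mm thick: if the push eases, the spring lifts the lugs 3 mm into the pockets (cap underside then 11 mm below the mouth) and cannot turn back.
- cap: Steel filler cap, loose, upright on the bench, 0.17 to 0.33 kg, 57 mm tall. Origin: centre of its flat underside, z up. From below: plug 37 mm across with two lugs at its foot (11 mm wide, 6 mm thick, out to 26 mm from the axis on +x and -x); sealing ring 62 mm across; disc 72 mm across, 18.5 to 27 mm up; on top a black grip bar. A half turn of the cap makes no difference.
- grip_bar (a point): Point on the cap's axis inside its grip bar, 47 mm above the cap's underside. The bar is 56 mm long in x, 14 mm thick in y, and stands from 27 mm (the disc) to 57 mm above the cap's underside, so its top is 10 mm above this point. It points the same way as the two lugs. Axes as the cap's.
- seal (a joint): How far the cap's spring-loaded rubber sealing ring is pressed up towards the disc, m: 0 when free (its underside is then 8 mm above the cap's underside), 0.003 with the lugs in the pockets, 0.008 at the hard end. It takes 3.6 N to start it and 1.2 N more per mm, so about 13 N at the hard end.
- bottle: Bystander: green plastic bottle, 80 mm across, 245 mm tall. Origin: centre of its underside.
- bowl: Bystander: black bowl, 170 mm across, 65 mm tall. Origin: centre of its underside.
- jar: Bystander: white jar, 90 mm across, 105 mm tall. Origin: centre of its underside.
- mug: Bystander: white mug, 82 mm across, 85 mm tall. Origin: centre of its underside.
- brush: Bystander: paint brush that lies on the bench between the pot's and the cap's places, roughly along x. Origin: under its middle.
- frame: Bystander: white carved picture frame, 250 by 380 mm, 34 mm tall, flat on the far side of the bench. Origin: under the middle of its near long side's outer edge.
- corner_sample: Bystander: L-shaped gilt moulding sample, 100 mm legs, 30 mm tall, on the near side. Origin: under the far end of the leg that points away from the robot.
- spanner: Bystander: steel open-ended spanner lying flat at the near left. Origin: under its middle.
Mind the look-alikes: they are no part of the job. Leave any blue look-alike of the cap alone.

How it is judged (in metres and radians):
On the way, in this order (a step that is already met when the one before it is completed fails the run):
1. the cap is lifted clear of the bench in the fingers (height (world z) of cap above 0.06 m and contact force between the fingers and cap above 2 N), for 0.1 s.
2. the cap is set in the neck with its lugs in the notches and pushed down against its spring (z of cap in the frame of mouth below -0.013 m and horizontal distance between cap and mouth below 0.005 m and angle between the x axis of cap and the x axis of pot, either way round below 0.45 rad and contact force between the fingers and cap above 2 N), for 0.05 s.
At the end, for the whole second after the job is handed in: Cap in the neck within 5 mm of its axis, upright, underside 9.5 to 18 mm below the mouth plane (lugs in the pockets or still pushed down), turned at least 73 degrees clockwise from the notches, sealing ring pressed up over 1.5 mm, at rest, and the fingers still grip it with over 3 N (angle between the x axis of cap and the x axis of pot, either way round above 1.27 rad and z of cap in the frame of mouth between -0.018 and -0.0095 m and horizontal distance between cap and mouth below 0.005 m and angle between cap's own z axis and vertical below 0.1 rad and value of joint seal above 0.0015 m and linear speed of cap below 0.02 m/s and contact force between the fingers and cap above 3 N); the arm keeps its last pose, push and grip.
It fails at once if a bystander is shifted by more than 30 mm (distance of any of bottle, bowl, jar, mug, brush, frame, corner_sample, spanner from where it was at the start of the episode above 0.03 m).
It also fails if it takes over 53 s, if anything falls off the work surface, if the arm or the gripper's body presses on something with over 40 N, if the wrist force passes 120 N, or if a joint passes its speed limit or range.

## Working session

There is one attempt and no reset: what is moved stays moved. The work goes in short steps, Python scripts to look and compute and a tool call to move; the robot and the scene stay as the last step left them, time stands still between calls to the robot, and variables do not carry over. Pictures are saved under pics/ and viewed, at most 10 in all, crops included, and the job is handed in when it is done.

Besides the shell and the picture viewer there is one more tool, called in YAML: its name, and indented under it one key for each argument. jog_arm: Moves the arm, as the interface text tells. Its arguments: {"type":"object","properties":{"commands":{"type":"array"}},"required":["commands"]}

```bash
mkdir -p pics; cat > h.py <<'E'
from cell import *
import numpy as np, cv2
from scipy.spatial.transform import Rotation as R
def grab(n):
    s=sense(); g=grab_frame(n)
    if n=="wrist":
        w,x,y,z=s['tcp_rot']; T=np.eye(4); T[:3,:3]=R.from_quat([x,y,z,w]).as_matrix(); T[:3,3]=s['tcp_pos']
        M=T@np.array(g['mount'])
    else: M=np.array(g['cam_to_world'])
    return g['frame'],np.array(g['intrinsics']),np.array(g['D'],float),M
def ray(px,K,D,M,z):
    p=cv2.undistortPoints(np.array(px,float).reshape(-1,1,2),K,D).reshape(-1,2)
    d=np.c_[p,np.ones(len(p))]@M[:3,:3].T
    o=M[:3,3]
    return o+d*((z-o[2])/d[:,2])[:,None]
def proj(P,K,D,M):
    W=np.linalg.inv(M)
    return cv2.projectPoints(np.array(P,float).reshape(-1,1,3),cv2.Rodrigues(W[:3,:3])[0],W[:3,3],K,D)[0].reshape(-1,2)
E
python3 - <<'E'
from h import *
for n in("scene","top"):
    f,K,D,M=grab(n); cv2.imwrite(f"pics/{n}0.png",f[:,:,::-1]); print(n,M.round(2).tolist(),K.tolist())
    np.savez(f"{n}0.npz",f=f,K=K,D=D,M=M)
s=sense();print(s)
E
```

```text
scene [[0.43, 0.76, -0.49, 1173.84], [0.91, -0.36, 0.22, -287.62], [-0.01, -0.54, -0.84, 1256.07], [0.0, 0.0, 0.0, 1.0]] [[479.28685142241125, 0.0, 268.6080458833097], [0.0, 479.28685142241125, 187.91413570602026], [0.0, 0.0, 1.0]]
top [[-0.02, -1.0, 0.07, 439.77], [-1.0, 0.02, 0.0, 6.88], [-0.0, -0.07, -1.0, 1583.19], [0.0, 0.0, 0.0, 1.0]] [[459.3563267980018, 0.0, 260.2510218083537], [0.0, 459.3563267980018, 184.0049542115764], [0.0, 0.0, 1.0]]
{'t': 0.1, 'joints': array([-1.24565220e+00,  3.51160421e-01,  1.65235893e+00,  3.21154819e-05,
        1.13912251e+00, -8.45817693e-02]), 'qd': array([ 0.00061364, -0.00201005, -0.00459299, -0.00026295, -0.00191539,
        0.00047467]), 'joint_efforts': array([ 6.86039239e-04, -5.06835723e+01, -2.91877252e+01, -1.09406960e-04,
        2.61926725e-03,  5.46673064e-06]), 'tcp_pos': array([ 219.03969429, -504.17170233,  230.8247176 ]), 'tcp_rot': array([-5.22564249e-04,  9.79090108e-01,  2.03426365e-01, -4.84722257e-05]), 'force': array([ 0.16137041, -0.4533163 , -0.62902742]), 'torque': array([ 0.01414722, -0.00757416,  0.05078634]), 'gripper_force': 0.0, 'grip_width': 85.22340496299265}
```

View pics/scene0.png

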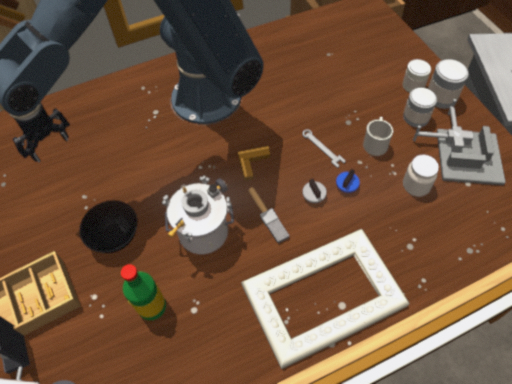

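View pics/top0.png

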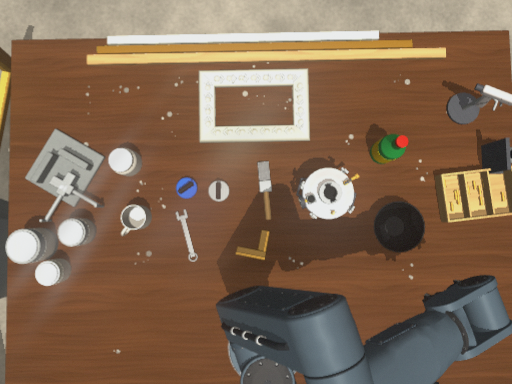

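The scene image shows two cap candidates: a steel cap with a black bar at scene (315,191) / top (219,190), and a blue look-alike at scene (348,182) / top (186,187). The steel grey one fits the description. The pot is at top (327,192). I'll confirm both in one enlarged crop and measure them.

```bash
python3 - <<'E'
from h import *
z=np.load("top0.npz"); f,K,D,M=[z[k] for k in "fKDM"]
c1=cv2.resize(f[165:215,170:240],None,fx=5.5,fy=5.5,interpolation=cv2.INTER_CUBIC)
c2=cv2.resize(f[155:225,290:365],None,fx=5.5,fy=5.5,interpolation=cv2.INTER_CUBIC)
h=max(len(c1),len(c2)); o=np.zeros((h,c1.shape[1]+c2.shape[1],3),np.uint8); o[:len(c1),:c1.shape[1]]=c1;o[:len(c2),c1.shape[1]:]=c2
cv2.imwrite("pics/crop0.png",o[:,:,::-1]); print(o.shape)
# bar: dark blob inside the disc
def blob(m,x0,y0,x1,y1):
    mm=np.zeros_like(m);mm[y0:y1,x0:x1]=m[y0:y1,x0:x1]
    c=max(cv2.findContours(mm,cv2.RETR_EXTERNAL,cv2.CHAIN_APPROX_NONE)[0],key=cv2.contourArea); return c
g=f.max(2)
c=blob(((g<70)).astype(np.uint8),211,180,227,200); (cx,cy),wh,a=cv2.minAreaRect(c); b=cv2.boxPoints(((cx,cy),wh,a))
P=ray(b,K,D,M,57); print("bar",cx,cy,wh,P.round(1).tolist(),P.mean(0))
hsv=cv2.cvtColor(f,cv2.COLOR_RGB2HSV)
c=blob(((hsv[...,1]<60)&(g>110)).astype(np.uint8),205,175,233,205); e=cv2.fitEllipse(cv2.convexHull(c)); print("disc",e,ray([e[0]],K,D,M,27))
E
```

```text
(385, 797, 3)Traceback (most recent call last):
  File "<stdin>", line 12, in <module>
  File "<stdin>", line 10, in blob
ValueError: max() iterable argument is empty
```

View pics/crop0.png

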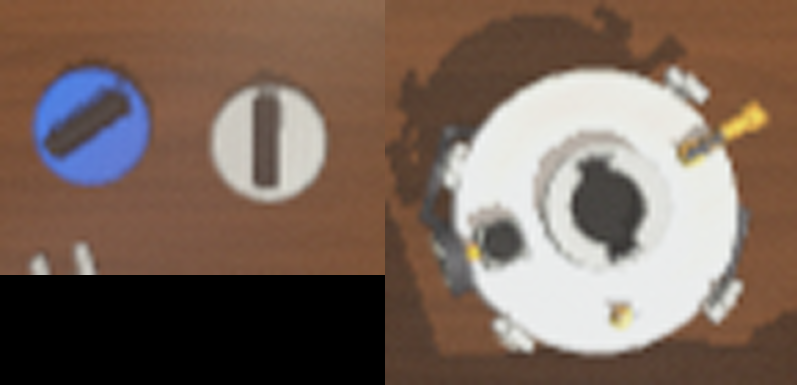

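The crop shows the grey steel cap with its bar upright in the picture, centred near top px (218.7,190.6). The blue look-alike is at (186.5,187.8). The neck opening is at about (330.2,192.3), with notches near (328.5,184.5) and (332.4,201.4).

```bash
python3 - <<'E'
from h import *
z=np.load("top0.npz"); f,K,D,M=[z[k] for k in "fKDM"]
g=f.max(2).astype(int); print(g[180:202,211:227])
P=ray([(218.5,182.2),(218.5,199.)],K,D,M,57);print("bar ends",P.round(1))
print("disc",ray([(218.7,190.6)],K,D,M,27).round(1))
hole=np.zeros(g.shape,np.uint8); hole[180:208,318:342]=(g[180:208,318:342]<100)
cs=max(cv2.findContours(hole,cv2.RETR_EXTERNAL,cv2.CHAIN_APPROX_NONE)[0],key=cv2.contourArea)
m=cv2.moments(cs); print("hole",m['m10']/m['m00'],m['m01']/m['m00'],cv2.contourArea(cs),ray([(m['m10']/m['m00'],m['m01']/m['m00'])],K,D,M,195))
print("notch",ray([(328.5,184.5),(332.4,201.4)],K,D,M,195).round(1))
s=sense(); w,x,y,zz=s['tcp_rot']; T=R.from_quat([x,y,zz,w]).as_matrix(); print(T.round(3))
print(np.array(grab_frame("wrist")["mount"]).round(2))
E
```

```text
[[129 124 118 116 117 122 120 124 128 124 127 115 113 121 124 131]
 [118 118 122 153 172 167 131 135 139 155 181 169 149 126 108 120]
 [115 139 175 192 195 158 113 117 120 155 209 206 195 172 133 109]
 [146 185 203 204 190 106  96  99  99 128 198 209 207 205 179 138]
 [188 206 205 205 188 100  99  99  97 118 181 207 208 212 205 182]
 [207 205 204 206 187  97  96  99  97 117 180 209 209 211 208 203]
 [205 204 205 205 188  97  97  97  97 117 180 208 209 210 210 207]
 [206 204 203 205 189  99  96  97  97 119 180 209 207 211 209 212]
 [204 204 204 206 188  99  95  99  97 125 195 209 209 213 210 210]
 [204 204 204 205 190  96  96  97  96 133 209 209 209 214 211 211]
 [205 205 204 205 188 100  96  95  94 135 211 210 210 213 211 212]
 [204 204 204 207 189  97  96  97  94 135 210 211 211 212 211 212]
 [204 204 205 206 189  99  99  97  93 134 210 212 211 213 210 212]
 [205 204 204 204 188  97  96  98  93 135 212 209 212 213 210 212]
 [204 204 204 206 189  97  96  94  91 135 211 211 212 213 211 212]
 [202 202 205 208 187  91  96  97  91 132 212 210 213 213 210 211]
 [203 205 204 207 188  93  93  96  92 133 212 212 214 212 210 205]
 [191 202 207 207 187  93  94  94  90 133 212 211 213 213 205 183]
 [153 188 206 208 193 127  98  98  99 145 213 211 213 210 174 142]
 [129 151 180 192 200 183 166 168 172 188 213 209 201 177 132 123]
 [124 128 139 155 175 188 192 202 202 195 191 178 156 135 123 123]
 [123 124 124 125 133 144 150 163 161 151 145 131 124 121 124 122]]
bar ends [[555.4 148.7  57. ]
 [499.4 149.5  57. ]]
disc [[529.1 151.2  27. ]]
hole 330.0250329380764 192.10803689064556 126.5 [[ 507.89447992 -200.96083386  195.        ]]
notch [[ 531.  -197.1  195. ]
 [ 479.7 -207.3  195. ]]
[[ 0.917  0.398 -0.   ]
 [ 0.398 -0.917  0.001]
 [ 0.    -0.001 -1.   ]]
[[   0.     -0.96   -0.27   66.79]
 [   1.      0.     -0.      0.27]
 [   0.     -0.27    0.96 -143.28]
 [   0.      0.      0.      1.  ]]
```

jog_arm:
  commands:
    - [-1, [0, 0, 0], 0.098]
    - [-1, [0, 0, 0], 0.098]
    - [-1, [0, 0, 0], 0.098]
    - [-1, [0, 0, 0], 0.098]
    - [-1, [0.057, -0.12, 0], 0]
    - [-1, [0.057, -0.12, 0], 0]
    - [-1, [0.057, -0.12, 0], 0]
    - [-1, [0.057, -0.12, 0], 0]

```text
t: 0.82
tcp_pos: [287.8, -358.8, 231.0]
tcp_rot: [-0.0, 1.0, -0.001, -0.0]
force: [0.3, -0.1, -0.1]
grip_width: 85.4
gripper_force: 0.0
```

jog_arm:
  commands:
    - [-1, [0.057, -0.12, 0], 0]
    - [-1, [0.057, -0.12, 0], 0]
    - [-1, [0.057, -0.12, 0], 0]
    - [-1, [0.057, -0.12, 0], 0]
    - [-1, [0.057, -0.12, 0], 0]
    - [-1, [0.057, -0.12, 0], 0]
    - [-1, [0.057, -0.12, 0], 0]
    - [-1, [0.057, -0.12, 0], 0]

```text
t: 1.48
tcp_pos: [425.0, -70.6, 231.4]
tcp_rot: [0.0, 1.0, -0.0, 0.0]
force: [1.6, -0.0, 0.3]
grip_width: 85.3
gripper_force: 0.0
```

jog_arm:
  commands:
    - [-1, [0.057, -0.122, 0], 0]
    - [-1, [0.057, -0.122, 0], 0]
    - [-1, [0.057, -0.122, 0], 0]
    - [-1, [0.057, -0.122, 0], 0]
    - [-1, [0.057, -0.122, 0], 0]
    - [-1, [0.057, -0.122, 0], 0]
    - [-1, [0, 0, 0], 0]

```text
t: 2.07
tcp_pos: [529.0, 152.0, 230.9]
tcp_rot: [-0.001, 1.0, 0.001, 0.0]
force: [0.7, -0.5, -0.4]
grip_width: 85.3
gripper_force: 0.0
```

```bash
cat > bar.py <<'E'
from h import *
import sys
def bar(zt,name,save=True):
    f,K,D,M=grab("wrist"); g=f.max(2)
    if save: cv2.imwrite(name,f[:,:,::-1])
    c=[c for c in cv2.findContours(((g<115)&(np.ptp(f,2)<25)).astype(np.uint8),cv2.RETR_EXTERNAL,cv2.CHAIN_APPROX_NONE)[0] if cv2.contourArea(c)>300]
    for k in c:
        r=cv2.minAreaRect(k); b=cv2.boxPoints(r); P=ray(b,K,D,M,zt); C=P.mean(0)
        e=sorted([(np.linalg.norm(P[i]-P[(i+1)%4]),tuple(P[(i+1)%4]-P[i])) for i in range(4)])
        d=e[3][1]; print("px",np.round(r[0],1),"c",C.round(1),"size",round(e[0][0],1),round(e[3][0],1),"ang",round(np.degrees(np.arctan(d[1]/d[0])),2))
    s=sense(); print("tcp",s['tcp_pos'].round(1),s['joints'].round(2),s['t'])
    return f,K,D,M
if __name__=="__main__": bar(57,"pics/w1.png")
E
python3 bar.py
```

```text
px [255.5 311. ] c [331.9 150.6  57. ] size 249.7 783.1 ang -89.71
px [ 20.3 252.7] c [431.6 452.6  57. ] size 32.0 75.8 ang -59.77
px [ 69.1 230.4] c [463.3 381.4  57. ] size 29.3 66.3 ang -61.86
px [489.5 200. ] c [ 502.2 -132.7   57. ] size 52.5 117.7 ang 14.36
px [256.  177.5] c [530.1 150.4  57. ] size 13.5 57.8 ang -1.86
px [163.7 167.8] c [541.5 256.5  57. ] size 12.5 60.5 ang -56.92
tcp [527.9 149.6 230.6] [0.19 0.35 1.66 0.   1.14 1.76] 2.1167
```

View pics/w1.png

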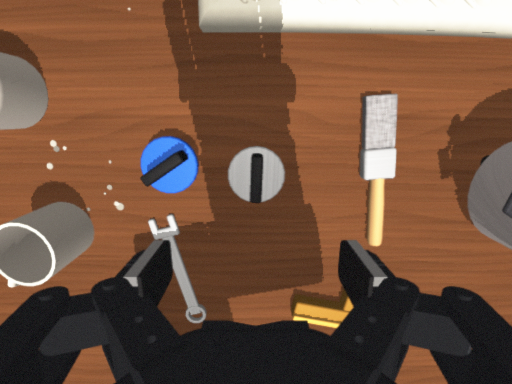

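The wrist picture shows the steel cap's bar at (256,177.5), nearly in line with the fingers. The blue look-alike is at (164,168) and stays clear of them.

jog_arm:
  commands:
    - [-1, [0.006, -0.002, 0.11], 0.03]
    - [-1, [0, 0, 0.12], 0]
    - [-1, [0, 0, 0.12], 0]
    - [-1, [0, 0, 0.12], 0]
    - [-1, [0, 0, 0.1], 0]
    - [-1, [0, 0, 0.07], 0]
    - [-1, [0, 0, 0.028], 0]
    - [-1, [0, 0, 0], 0]

```text
t: 2.78
tcp_pos: [528.0, 146.6, 29.4]
tcp_rot: [0.0, 1.0, -0.016, -0.002]
force: [0.4, -0.1, 0.0]
grip_width: 85.6
gripper_force: 0.0
```

jog_arm:
  commands:
    - [1, [0, 0, 0], 0]
    - [1, [0, 0, 0], 0]
    - [1, [0, 0, 0], 0]
    - [1, [0, 0, 0], 0]
    - [1, [0, 0, 0], 0]
    - [1, [0, 0, 0], 0]
    - [1, [0, 0, 0], 0]
    - [1, [0, 0, 0], 0]

```text
t: 3.45
tcp_pos: [529.2, 147.5, 30.9]
tcp_rot: [0.0, 1.0, -0.016, -0.0]
force: [0.2, 0.0, 0.3]
grip_width: 13.0
gripper_force: 61.1
```

jog_arm:
  commands:
    - [1, [0, 0, -0.05], 0]
    - [1, [0, 0, -0.12], 0]
    - [1, [0, 0, -0.12], 0]
    - [1, [0, 0, -0.13], 0]
    - [1, [0, 0, -0.13], 0]
    - [1, [0, 0, -0.13], 0]
    - [1, [0, 0, -0.12], 0]
    - [1, [0, 0, -0.05], 0]

```text
t: 4.12
tcp_pos: [530.2, 147.8, 291.0]
tcp_rot: [-0.001, 1.0, -0.016, 0.003]
force: [0.5, -0.1, -1.1]
grip_width: 13.0
gripper_force: 60.9
```

jog_arm:
  commands:
    - [1, [-0.02, 0.1, 0], 0]
    - [1, [-0.03, 0.12, 0], 0]
    - [1, [-0.03, 0.12, 0], 0]
    - [1, [-0.03, 0.12, 0], 0]
    - [1, [-0.03, 0.12, 0], 0]
    - [1, [-0.03, 0.12, 0], 0]
    - [1, [-0.03, 0.12, 0], 0]
    - [1, [0, 0.04, 0], 0]

```text
t: 4.78
tcp_pos: [459.3, -111.7, 285.8]
tcp_rot: [0.0, 1.0, -0.017, -0.0]
force: [-0.7, -0.4, -1.1]
grip_width: 12.8
gripper_force: 60.8
```

jog_arm:
  commands:
    - [1, [0, 0, 0], 0]
    - [1, [0, 0, 0], 0]
    - [1, [0, 0, 0], 0]

```text
t: 5.03
tcp_pos: [461.1, -107.5, 285.7]
tcp_rot: [-0.0, 1.0, -0.016, -0.0]
force: [-0.6, -0.3, -2.3]
grip_width: 13.1
gripper_force: 60.8
```

```bash
python3 - <<'E'
from h import *
f,K,D,M=grab("wrist"); cv2.imwrite("pics/w2.png",f[:,:,::-1]); np.savez("w2.npz",f=f,K=K,D=D,M=M)
s=sense(); print(s['tcp_pos'],s['grip_width'],s['gripper_force'],s['joints'].round(3)); print(K, proj([[508,-201,195]],K,D,M))
E
```

```text
[ 461.17339446 -107.29681418  285.74614208] 13.111021441982746 60.83419919013977 [-0.327  0.154  1.77   0.     1.218  1.274]
[[280.95676921   0.         254.88520198]
 [  0.         280.95676921 196.49014769]
 [  0.           0.           1.        ]] [[365.81197238 140.67569197]]
```

View pics/w2.png

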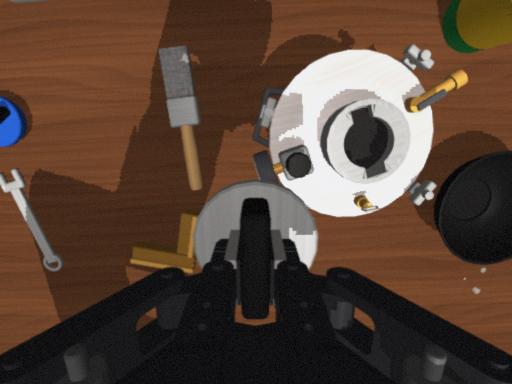

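Wrist view: the cap is held squarely, with its disc at (256,240). The neck's mouth is at about (367,141), with notches at about (358,112) and (378,170). I'll measure these more precisely.

```bash
cat > mouth.py <<'E'
from h import *
def mouth(f,K,D,M,guess,name=None):
    # rectify to the mouth plane: 4 px per mm, rows = -x, cols = -y (world)
    n=400; 
    u,v=np.meshgrid(np.arange(n),np.arange(n)); P=np.stack([guess[0]-(v-200)/4,guess[1]-(u-200)/4,np.full(u.shape,195.)],-1)
    q=proj(P.reshape(-1,3),K,D,M).reshape(n,n,2).astype(np.float32)
    r=cv2.remap(f,q[...,0],q[...,1],cv2.INTER_CUBIC)
    g=cv2.cvtColor(r,cv2.COLOR_RGB2GRAY)
    m=(g<110).astype(np.uint8); m[(u-200)**2+(v-200)**2>135**2]=0
    c=max(cv2.findContours(m,cv2.RETR_EXTERNAL,cv2.CHAIN_APPROX_NONE)[0],key=cv2.contourArea)
    cv2.drawContours(r,[c],-1,(255,0,0),1)
    if name: cv2.imwrite(name,r[:,:,::-1])
    return r,c
if __name__=="__main__":
    z=np.load("w2.npz"); mouth(*[z[k] for k in "fKDM"],(508,-201),"pics/m2.png")
E
python3 mouth.py
```

```text
(no output)
```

View pics/m2.png

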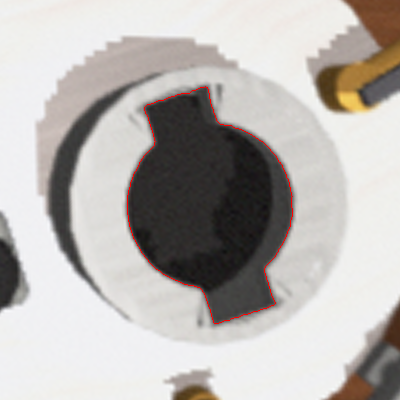

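```bash
cat >> mouth.py <<'E'
def result(f,K,D,M,guess,name=None):
    r,c=mouth(f,K,D,M,guess,name); m=cv2.moments(c); u,v=m['m10']/m['m00'],m['m01']/m['m00']
    a=0.5*np.arctan2(2*m['mu11'],m['mu20']-m['mu02']); d=(-np.sin(a),-np.cos(a)) # world x,y
    ang=np.degrees(np.arctan(d[1]/d[0]))
    return np.array([guess[0]-(v-200)/4,guess[1]-(u-200)/4]),ang
E
python3 - <<'E'
from mouth import *
z=np.load("w2.npz"); a=[z[k] for k in "fKDM"]; f,K,D,M=a
print("mouth",result(*a,(508,-201)))
z=np.load("top0.npz"); print("top",result(*[z[k] for k in "fKDM"],(508,-201)))
# disc of held cap: upper arc
tz=285.7; zd=tz-30.3+27
g=f.astype(int); grey=((np.ptp(f,2)<18)&(f.max(2)>75)).astype(np.uint8); grey[:,:185]=0; grey[:,325:]=0; grey[:150]=0; grey[255:]=0
c=max(cv2.findContours(grey,cv2.RETR_EXTERNAL,cv2.CHAIN_APPROX_NONE)[0],key=cv2.contourArea).reshape(-1,2)
c=np.array([c[c[:,0]==x].min(0) for x in range(200,312) if (c[:,0]==x).any()]); P=ray(c,K,D,M,zd)[:,:2]
from scipy.optimize import least_squares
s=least_squares(lambda p:np.hypot(*(P-p[:2]).T)-p[2],[461,-107,36],loss='soft_l1'); print("disc centre,r",s.x,s.cost,len(P))
# bar direction at its top
print("tcp",sense()['tcp_pos'])
W=ray([(256,198),(256,318)],K,D,M,zd+30);print(W.round(1))
E
```

```text
mouth (array([ 506.75008092, -203.3259971 ]), np.float64(17.680523646592892))
top (array([ 507.62682237, -200.82075988]), np.float64(17.99720837343701))
disc centre,r [-55675.10786123 -30221.86749472  63736.59256311] 200.17324663910006 112
tcp [ 461.17339446 -107.29681418  285.74614208]
[[ 495.  -109.6  312.4]
 [ 433.5 -107.8  312.4]]
```

```bash
python3 - <<'E'
from mouth import *
from scipy.optimize import least_squares
z=np.load("w2.npz"); f,K,D,M=[z[k] for k in "fKDM"]
S=cv2.cvtColor(f,cv2.COLOR_RGB2HSV)[...,1].astype(int)
zd=285.7-30.3+27; c0=np.array([256.,240.]); pts=[]
for t in np.radians(np.r_[185:262:2,282:355:2]):
    d=np.array([np.cos(t),np.sin(t)]); rr=np.arange(45,75,.5); p=c0+rr[:,None]*d
    v=S[p[:,1].round().astype(int),p[:,0].round().astype(int)]
    k=np.argmax(v>90)
    if k: pts.append(p[k])
P=ray(pts,K,D,M,zd)[:,:2]
s=least_squares(lambda p:np.hypot(*(P-p[:2]).T)-p[2],[461,-107,36],loss='soft_l1',f_scale=.5); print("disc",s.x,s.cost,len(P))
s=least_squares(lambda p:np.hypot(*(P-p[:2]).T)-36,[461,-107],loss='soft_l1',f_scale=.5); print("disc r=36",s.x,s.cost)
E
```

```text
disc [ 462.09460759 -108.29229605   34.93836273] 7.854657680845411 58
disc r=36 [ 460.71756581 -108.33166205] 11.64626600203618
```

jog_arm:
  commands:
    - [1, [0.054, 0.104, 0], 0]
    - [1, [0.054, 0.104, 0], 0]
    - [1, [0.054, 0.104, 0], 0]
    - [1, [0, 0, 0], -0.106]
    - [1, [0, 0, 0], -0.106]
    - [1, [0, 0, 0], -0.106]
    - [1, [0, 0, 0], 0]
    - [1, [0, 0, 0], 0]

```text
t: 5.75
tcp_pos: [506.9, -202.5, 285.8]
tcp_rot: [-0.0, 0.989, 0.149, -0.0]
force: [0.2, -0.2, -2.1]
grip_width: 12.6
gripper_force: 60.9
```

jog_arm:
  commands:
    - [1, [0, 0, 0.06], 0]
    - [1, [0, 0, 0.06], 0]
    - [1, [0, 0, 0], 0]
    - [1, [0, 0, 0], 0]
    - [1, [0, 0, 0], 0]
    - [1, [0, 0, 0], 0]

```text
t: 6.25
tcp_pos: [507.0, -203.5, 251.1]
tcp_rot: [0.0, 0.989, 0.15, 0.001]
force: [0.0, -0.5, -1.1]
grip_width: 12.9
gripper_force: 60.8
```

```bash
python3 - <<'E'
from h import *
s=sense(); print(s['tcp_pos'],s['tcp_rot'].round(3),s['force'],s['joints'].round(3))
f,K,D,M=grab("scene"); P=proj([[507,-202,210]],K,D,M)[0].astype(int); print(P)
c=f[P[1]-65:P[1]+65,P[0]-65:P[0]+65]
a=cv2.resize(c,(560,560),interpolation=cv2.INTER_CUBIC)
cv2.imwrite("pics/s3.png",a[:,:,::-1])
E
```

```text
[ 507.0474902  -203.53144954  251.07492342] [0.    0.989 0.15  0.001] [ 0.03159396 -0.54980627 -1.12380491] [-0.467  0.323  1.639  0.     1.177  0.804]
[193 196]
```

View pics/s3.png

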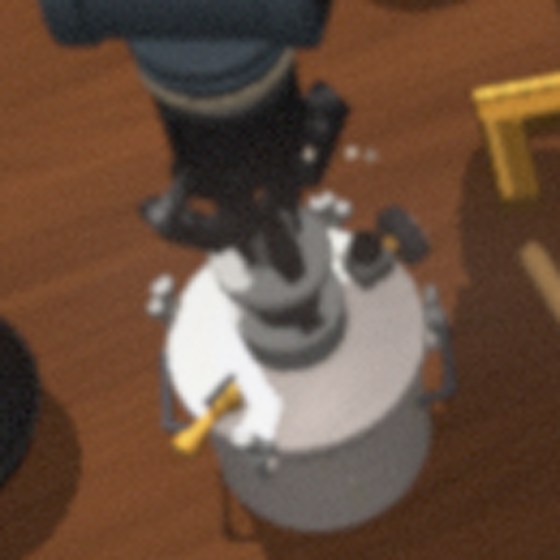

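The enlarged scene crop shows the held cap at about (275,270), directly over the neck at (290,330) with nothing touching. I'll lower it in small steps and watch the force.

jog_arm:
  commands:
    - [1, [0, 0, 0.04], 0]
    - [1, [0, 0, 0.04], 0]
    - [1, [0, 0, 0.01], 0]
    - [1, [0, 0, 0.005], 0]
    - [1, [0, 0, 0.005], 0]
    - [1, [0, 0, 0], 0]
    - [1, [0, 0, 0], 0]
    - [1, [0, 0, 0], 0]

```text
t: 6.97
tcp_pos: [506.7, -203.6, 220.4]
tcp_rot: [0.0, 0.989, 0.15, 0.0]
force: [-0.4, -0.1, -1.6]
grip_width: 13.1
gripper_force: 60.9
```

jog_arm:
  commands:
    - [1, [0, 0, 0.01], 0]
    - [1, [0, 0, 0.008], 0]
    - [1, [0, 0, 0.006], 0]
    - [1, [0, 0, 0.005], 0]
    - [1, [0, 0, 0.003], 0]
    - [1, [0, 0, 0], 0]
    - [1, [0, 0, 0], 0]
    - [1, [0, 0, 0], 0]

```text
t: 7.63
tcp_pos: [507.0, -203.7, 211.4]
tcp_rot: [0.001, 0.989, 0.15, 0.001]
force: [-0.6, 1.4, 10.5]
grip_width: 13.0
gripper_force: 62.6
```

```bash
python3 - <<'E'
from h import *
for i in range(6):
    s=sense(); print(s['tcp_pos'].round(2),s['force'].round(2),s['torque'].round(2)); grab_frame("top")
E
```

```text
[ 506.98 -203.73  211.38] [-0.58  1.43 10.55] [ 0.22  0.34 -0.  ]
[ 506.98 -203.73  211.38] [-1.6   1.57  9.91] [ 0.22  0.41 -0.01]
[ 506.98 -203.73  211.39] [-1.45  0.93  9.18] [0.25 0.37 0.  ]
[ 506.98 -203.73  211.36] [-1.65  0.97 10.81] [0.2  0.36 0.01]
[ 506.99 -203.73  211.37] [-1.69  0.71 10.07] [ 0.18  0.39 -0.06]
[ 506.99 -203.74  211.38] [-0.9   1.26 10.2 ] [0.25 0.35 0.01]
```

jog_arm:
  commands:
    - [1, [0, 0, 0.001], 0]
    - [1, [0, 0, 0], 0.05]
    - [1, [0, 0, 0], 0.07]
    - [1, [0, 0, 0], 0.08]
    - [1, [0, 0, 0], 0.08]
    - [1, [0, 0, 0], 0.08]
    - [1, [0, 0, 0], 0]
    - [1, [0, 0, 0], 0]

```text
t: 8.6
tcp_pos: [507.4, -204.0, 211.3]
tcp_rot: [0.001, 0.999, -0.038, 0.001]
force: [0.4, -0.2, 9.6]
grip_width: 12.9
gripper_force: 62.6
```

```bash
python3 - <<'E'
from h import *
s=sense(); print(s['tcp_pos'].round(2),s['tcp_rot'].round(3),s['force'].round(2),s['torque'].round(2),s['grip_width'])
E
```

```text
[ 507.37 -203.97  211.31] [ 0.001  0.999 -0.038  0.001] [ 0.44 -0.21  9.63] [-0.05  0.07 -0.17] 12.87913923309132
```

jog_arm:
  commands:
    - [1, [0, 0, 0], 0.09]
    - [1, [0, 0, 0], 0.09]
    - [1, [0, 0, 0], 0.09]
    - [1, [0, 0, 0], 0.09]
    - [1, [0, 0, 0], 0.09]
    - [1, [0, 0, 0], 0.09]
    - [1, [0, 0, 0], 0.09]
    - [1, [0, 0, 0], 0]

```text
t: 9.27
tcp_pos: [507.4, -204.0, 211.3]
tcp_rot: [0.0, 0.932, -0.362, 0.002]
force: [-0.2, -0.2, 9.3]
grip_width: 13.0
gripper_force: 62.6
```

jog_arm:
  commands:
    - [1, [0, 0, 0], 0.09]
    - [1, [0, 0, 0], 0.09]
    - [1, [0, 0, 0], 0.06]
    - [1, [0, 0, 0], 0.04]
    - [1, [0, 0, 0], 0]
    - [1, [0, 0, 0], 0]
    - [1, [0, 0, 0], 0]

```text
t: 9.85
tcp_pos: [507.4, -204.0, 211.3]
tcp_rot: [-0.0, 0.87, -0.492, 0.001]
force: [-0.0, -0.3, 10.0]
grip_width: 13.1
gripper_force: 62.6
```

```bash
python3 - <<'E'
from h import *
s=sense(); q=s['tcp_rot']; print(s['tcp_pos'].round(2),2*np.degrees(np.arctan2(q[2],q[1])),s['force'].round(2),s['torque'].round(2),s['grip_width'])
E
```

```text
[ 507.35 -203.97  211.28] -58.9671007826101 [-1.000e-02 -2.900e-01  1.003e+01] [ 0.07  0.09 -0.01] 13.10793662827948
```

jog_arm:
  commands:
    - [1, [0, 0, 0], 0.03]
    - [1, [0, 0, 0], 0.03]
    - [1, [0, 0, 0], 0.015]
    - [1, [0, 0, 0], 0]
    - [1, [0, 0, 0], 0]
    - [1, [0, 0, 0], 0]

```text
t: 10.35
tcp_pos: [507.5, -203.9, 211.3]
tcp_rot: [-0.0, 0.851, -0.526, 0.002]
force: [0.1, 0.0, 9.8]
grip_width: 12.8
gripper_force: 62.5
```

```bash
python3 - <<'E'
from h import *
s=sense(); q=s['tcp_rot']; print(s['tcp_pos'].round(2),2*np.degrees(np.arctan2(q[2],q[1])),s['force'].round(2),s['torque'].round(2),s['grip_width'])
E
```

```text
[ 507.53 -203.92  211.3 ] -63.4433796299262 [0.13 0.03 9.79] [ 0.09 -0.17  0.17] 12.769783533851724
```

jog_arm:
  commands:
    - [1, [0, 0, 0], 0.015]
    - [1, [0, 0, 0], 0.015]
    - [1, [0, 0, 0], 0]
    - [1, [0, 0, 0], 0]
    - [1, [0, 0, 0], 0]

```text
t: 10.77
tcp_pos: [507.9, -203.9, 211.3]
tcp_rot: [-0.0, 0.842, -0.539, 0.002]
force: [4.5, 1.2, 8.1]
grip_width: 12.8
gripper_force: 62.5
```

```bash
python3 - <<'E'
from h import *
s=sense(); q=s['tcp_rot']; print(s['tcp_pos'].round(2),2*np.degrees(np.arctan2(q[2],q[1])),s['force'].round(2),s['torque'].round(2),s['grip_width'])
f,K,D,M=grab("wrist"); cv2.imwrite("pics/w4.png",f[:,:,::-1])
E
```

```text
[ 507.94 -203.87  211.34] -65.21387168377812 [4.51 1.25 8.06] [ 0.26 -0.58  0.48] 12.75235382941891
```

View pics/w4.png

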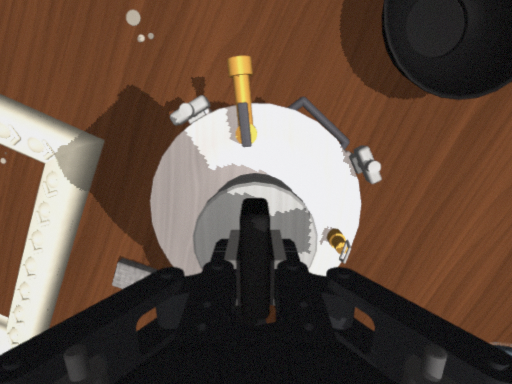

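The wrist view shows the bar still square in the fingers at (256,250) and the cap's disc seated on the neck. The rise in torque and side force shows the lugs have reached the stop, and the push is still on. I'm handing the job in.

```bash
python3 -c "
from cell import *
print(close_job())"
```

```text
the job is handed in; nothing more can be done
None
```

The filler cap is in the neck, pushed down about 15 mm by my estimate and turned clockwise about 81° to its stop. The arm is still gripping and pressing it, and the job is handed in, though no verdict was shown.

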